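# Bolt the tooling box shut

### The arm

A 6-joint arm with a two-finger parallel gripper is mounted at the origin on the work surface; the furniture and walls round the work are solid. World frame = base frame: x ahead of the robot, y to its left, z up, the work surface at z = 0. Lengths are in m, angles in degrees, forces in N, time in s.
With the tool pointing down it reaches from about 0.275 to 0.85 m from the base axis. Payload 19 kg.
Tool frame: the origin (TCP) lies midway between the tips of the shut fingers; the grasp point (between the pads) lies 19 mm behind it (bot.grasp_offset is the distance from the TCP to the grasp point, in m); z points along the fingers, y is the direction in which the jaws open and shut (so a half turn about z gives the same grasp; the last joint's range is limited). The gripper opens to 85 mm and grips with 20 to 120 N. Pads are 22 mm wide; open, the fingers measure 114 mm over their backs; the gripper's body (76 mm by 85 mm) begins 54 mm behind the grasp point. The pads swing forward as they close: fully open they stand 13 mm farther back than shut.
Start: joints at [-71.562, 8.623, 82.357, -0, 89.026, -7.678], TCP at [0.253, -0.516, 0.206] pointing down, gripper open.
Joint ranges: [-160.23, 160.23], [-39.13, 120.54], [6.94, 153.29], [-79.49, 259.48], [9.18, 160.14], [-161.06, 161.06]. Speed limits (degrees/s): [108.29, 108.29, 127.2, 172.46, 172.46, 172.46].

### API

Orientations are given as [roll, pitch, yaw] about the fixed x, y, z axes, in that order (R = Rz(yaw) Ry(pitch) Rx(roll)).
In Python, from plant import bot, cams gives the robot as it stands.
- The arm moves only by the tool carry_out, never from a script. Its argument "deltas" is a list of rows, each a list of 7 numbers: the shift along the tool's x, y, z in mm, then the turn, a rotation vector about the tool's x, y, z in rad, then the opening in per cent of the stroke, from 0 (shut) to 100 (fully open). In form: [[dx, dy, dz, rx, ry, rz, grip], ...]. A call has 1 to 10 rows; each row shifts and turns the commanded pose from where the row before left it, along the tool's axes as they then stand; what a row does not reach is not made up. A row lasts 1/8 s, in which the tool goes at most 62.5 mm and 10.7 degrees, less where a joint would pass 70% of its speed; a pose out of reach is approached as far as the arm can. A call is refused whole if a number of a shift passes 62.5 or a number of a turn 0.188, either way. A call with a gripper value outside its range is refused whole. The fingers move at their own pace and stop on an object; "force" is the grip in N (left out, the last holds). Time passes only in rows, so rows that do not move let the fingers close. It gives the time, the measured TCP pose, the force and the opening at its end, in the units of the state.
- bot.get_state(): the state, without advancing time (a new reading comes with each control period).
- cams.grab_frame(name): name is "scene" or "top" or "wrist"; returns a dict with "pixels" (420x560x3 uint8, blue, green, red), "depth" (420x560 float32, m along the optical axis (not along the pixel's ray), 0 where there is no reading), "mtx" (3x3 intrinsics, pixels), "rvec" (rotation vector, rad) and "tvec" (3), from world to camera coordinates, as OpenCV has them; the wrist camera has in their place "tool_from_camera" (4x4, takes a point from camera to tool coordinates, whose origin is the TCP and whose axes are the flange's). Camera axes: x right, y down, z forward; pixel columns grow to the right and rows downward; lengths in m; the calibration is good to about 2 mm. A picture is of the moment at which its call begins: read the wrist's pose just before it.
- bot.finish_job(): hands the job in, once; it reports no verdict.
The state is a dict: "t": time; "joints": joint angles; "qvel": joint speeds; "effort": joint torques, N m; "position": TCP position; "tcp_rot": TCP orientation; "wrist_force": force on the tool from outside, world axes, zero at the start; "ft_torque": the same for the moment, N m; "width": finger opening in m.
Only numpy, scipy, OpenCV 4.12 (cv2) and the standard library are available. Lean on these libraries where they do the work, as an engineer would, in place of code of your own. Each camera call takes 0.05 s, during which the arm holds its last target.

### The job

Press the tooling box's lid down shut, slide the barrel bolt across into the keeper on the lid until its handle meets the locking notch, and turn the handle fully down into the notch. Work gently and do not force the handle against the barrel; leave the things round the box alone.

Things in the scene. Friction and masses are not known exactly. Their poses are not given: they have to be found in the camera images.
- box: plywood tooling box on the table, 180 x 340 mm, 70 mm high; origin on the table under the seam, midway across, axes as bolt_axis. Fixed deck: 190 mm towards -y; lid towards +y. The dark slotted steel barrel (26 mm wide, top 27 mm above the deck) is screwed to the deck
- bolt_axis (a point): fixed point of the box on the barrel bolt's axis, 84 mm above the table (14 mm above the box's flat top), over the seam between deck and lid. Its y axis points along the bolt, the way it slides to lock; x across the box away from the robot, z up. The box's near edge is 25 mm from the axis towards -x, the far edge 155 mm towards +x
- lid (a joint): plywood lid, hinged at its +y edge, 140 mm from the seam, 9 mm thick, top face level with the deck when shut: 0 = shut, grows as it opens (rad). It starts ajar. The hinge is stiff: the lid stays where it is left and needs about 2 to 5 N near its free edge to close; shut, it gives about 2 mm at 15 N
- lid_press (a point): point on the lid's top face, 22 mm past the seam and 75 mm behind (+x of) the bolt axis, 118 mm from the hinge: a free place to press; 70 mm above the table when shut. The steel keeper (staple 28 mm wide, 18 mm along the bolt, 27 mm high) stands on the lid on the bolt's axis, centred 30 mm past the seam. An ajar lid blocks the bolt
- bolt (a joint): slide of the steel bolt rod (14 mm thick): 0 = fully withdrawn, stem 125 mm before the seam; grows along +y of bolt_axis (m). The nose is well inside the keeper from 0.043 on. Sliding friction about 4 N. The stem is in line with the notch at a value anywhere from 0.051 to 0.084 (barrels are not all mounted alike): it must be felt or seen
- handle (a joint): turn of the bolt's handle about the rod: 0 = upright in the slot, 1.571 = level, pointing to -x of bolt_axis (towards the robot, out over the box's near edge), down in the notch (rad). It has some 0.12 rad of play in the slot, stays where it is left and turns with about 1 N at the ball. A firm stop ends it at 1.571
- knob (a point): centre of the steel ball (20 mm across) at the end of the handle, 46 mm from the bolt's axis; the place to grip. Upright it is 130 mm above the table; turned down, 84 mm above the table and 21 mm outside the box's near edge
- stem: handle's bare steel stem, 9 mm thick, through the barrel's slot (origin on the bolt's axis, z towards the ball). The slot runs along the barrel's top; one notch, 14 mm wide, opens in its near (-x) wall; the slot runs on 16 mm past it. Leaned lightly towards -x while sliding, the stem drops into the notch and is caught. The ball has 4:1 leverage on the slot's side walls
- mug: white mug, 82 x 117 x 94 mm, origin under its middle; a bystander
- masking_tape: roll of cream masking tape lying flat, 100 mm across, 24 mm high; a bystander
- offcut: wood offcut with one bevelled end, 38 x 120 x 19 mm; a bystander
- screwdriver: screwdriver with a red handle, 200 mm long; a bystander

How it is judged:
By the outcome, as a careful person would: the job done as asked, in the order asked, and still so for the second after the job is handed in, with the robot touching nothing.
It also fails if it takes over 61 s, if anything falls off the work surface, if the arm or the gripper's body presses on something with over 40 N, if the wrist force passes 120 N, or if a joint passes its speed limit or range.

## Working session

There is one attempt and no reset: what is moved stays moved. The work goes in short steps, Python scripts to look and compute and a tool call to move; the robot and the scene stay as the last step left them, time stands still between calls to the robot, and variables do not carry over. Pictures are saved under pics/ and viewed, and the job is handed in when it is done.

Besides the shell and the picture viewer there is one more tool, called as a command line: name --pt "numbers of a row" for each row, then --argument value for the rest. carry_out: Moves the arm, as the interface text tells. Its arguments: {"type":"object","properties":{"deltas":{"type":"array"},"force":{"type":"number"}},"required":["deltas"]}

```bash
mkdir -p pics; ls; python3 - <<'E'
from plant import bot,cams
import cv2,numpy as np
for n in("scene","top"):
    f=cams.grab_frame(n); cv2.imwrite(f"pics/{n}0.png",f["pixels"]); np.savez(f"{n}0.npz",**f)
    print(n,f["mtx"].tolist(),f["rvec"],f["tvec"])
print(bot.get_state())
E
```

```text
pics
scene [[380.43460310568923, 0.0, 281.21288785564917], [0.0, 380.43460310568923, 207.92499436960046], [0.0, 0.0, 1.0]] [ 0.97347812 -2.41058261  1.12259954] [0.36807768 0.26662455 0.8286317 ]
top [[497.42640178479195, 0.0, 283.797139804403], [0.0, 497.42640178479195, 210.27621425182565], [0.0, 0.0, 1.0]] [ 2.1496931  -2.15155112  0.15327256] [0.04591843 0.50093553 1.46907328]
{'t': 0.1, 'joints': array([-7.15627803e+01,  8.64662586e+00,  8.23889328e+01, -1.87198761e-04,
        8.90246821e+01, -7.67597459e+00]), 'qvel': array([ 0.03539317, -0.09735698, -0.18266793, -0.01760791,  0.03290504,
       -0.0641542 ]), 'effort': array([ 1.18581054e-03, -7.14384556e+01, -5.71796608e+01, -2.81317407e-04,
        7.16707946e-03, -9.16177981e-06]), 'position': array([ 0.25300289, -0.51607793,  0.20575385]), 'tcp_rot': array([-1.79940274e+02, -7.86090096e-03,  2.61131935e+01]), 'wrist_force': array([ 0.06743173, -0.77934954,  0.39505782]), 'ft_torque': array([-0.04604047,  0.03799867,  0.01230687]), 'width': 0.0856257776123573}
```

View pics/scene0.png

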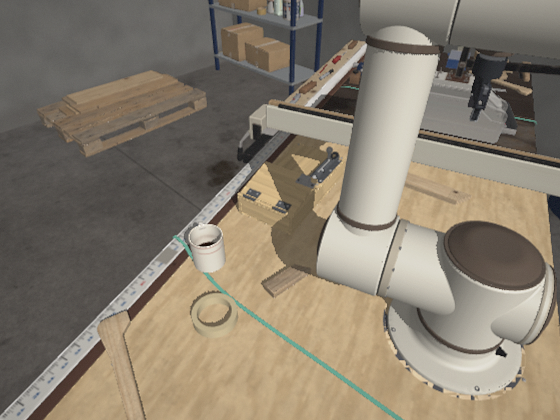

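View pics/top0.png

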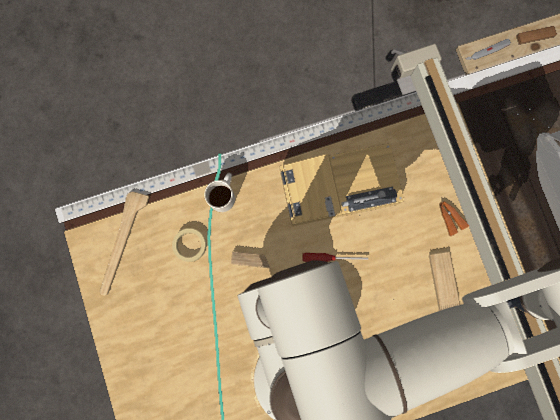

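```bash
cat > h.py <<'E'
import cv2,numpy as np
def w2c(f):
    R,_=cv2.Rodrigues(np.array(f["rvec"],float)); return R,np.array(f["tvec"],float).ravel()
def bp(f,u,v,d=None):
    K=f["mtx"]; R,t=w2c(f)
    if d is None: d=f["depth"][int(round(v)),int(round(u))]
    return R.T@(np.array([(u-K[0,2])/K[0,0]*d,(v-K[1,2])/K[1,1]*d,d])-t)
def bz(f,u,v,z):
    K=f["mtx"]; R,t=w2c(f); c=-R.T@t
    r=R.T@np.array([(u-K[0,2])/K[0,0],(v-K[1,2])/K[1,1],1]); return c+r*(z-c[2])/r[2]
def proj(f,P):
    p,_=cv2.projectPoints(np.array(P,float).reshape(-1,3),np.array(f["rvec"],float),np.array(f["tvec"],float),f["mtx"],None); return p.reshape(-1,2)
def crop(img,u0,v0,u1,v1,s,name):
    cv2.imwrite(name,cv2.resize(img[v0:v1,u0:u1],None,fx=s,fy=s,interpolation=cv2.INTER_CUBIC))
E
python3 - <<'E'
from h import *
f=dict(np.load("top0.npz")); crop(f["pixels"],270,140,420,240,5,"pics/top0c.png")
g=dict(np.load("scene0.npz")); crop(g["pixels"],220,130,360,240,5,"pics/scene0c.png")
E
```

```text
(no output)
```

View pics/top0c.png

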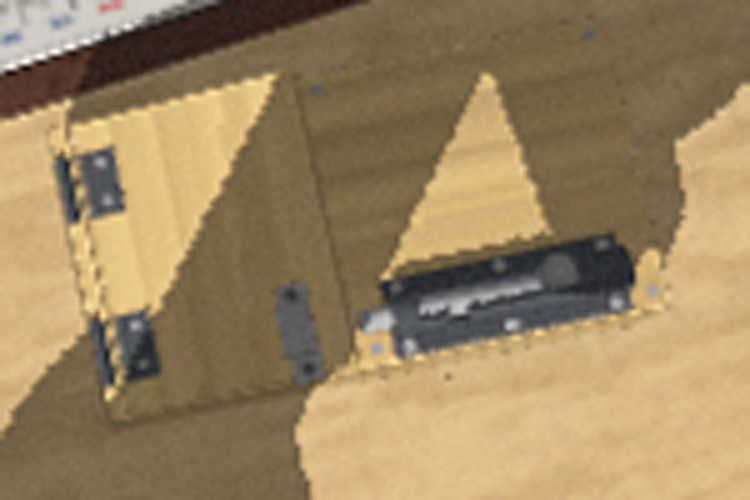

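View pics/scene0c.png

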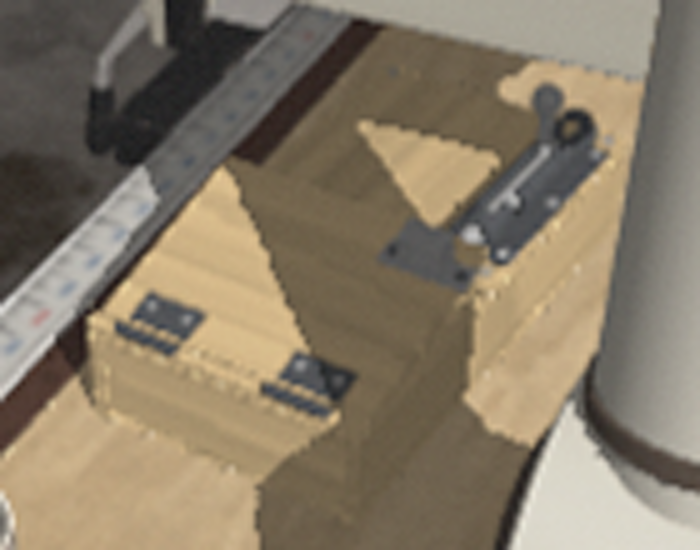

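```bash
python3 - <<'E'
from h import *
f=dict(np.load("top0.npz"))
g=lambda a,b:(270+a/5-.4,140+b/5-.4)
for n,p,z in [("deck corner seam far",(297,75),.07),("deck near seam",(352,372),.07),("deck NR",(662,305),.07),("deck FR",(612,25),.07),("slot L",(422,308),.097),("slot R",(540,284),.097),("knob",(560,268),.13),("notch",(457,311),.097),("hinge a",(77,155),.07),("hinge b",(118,375),.07),("barrelL",(392,318),.097),("barrelR",(628,268),.097)]:
    u,v=g(*p); print(n,bz(f,u,v,z).round(4),bp(f,u,v).round(4))
H=np.array([[bp(f,u,v)[2] if f["depth"][v,u]>0 else np.nan for u in range(270,420)] for v in range(140,240)])
for v in range(0,100,4): print(140+v,' '.join('%3d'%(x*1000) if x==x else '  .' for x in H[v,::5]))
E
```

```text
deck corner seam far [ 0.6646 -0.0902  0.07  ] [ 0.683  -0.0971 -0.0016]
deck near seam [ 0.4848 -0.1202  0.07  ] [ 0.4853 -0.1206  0.0663]
deck NR [ 0.5248 -0.3046  0.07  ] [ 0.5262 -0.3068  0.0611]
deck FR [ 0.6954 -0.2803  0.07  ] [ 7.147e-01 -2.961e-01  6.000e-04]
slot L [ 0.5188 -0.1584  0.097 ] [ 0.5198 -0.1593  0.0907]
slot R [ 0.5329 -0.2274  0.097 ] [ 0.5314 -0.2257  0.1054]
knob [ 0.5365 -0.2326  0.13  ] [ 0.5347 -0.2304  0.1406]
notch [ 0.517  -0.1787  0.097 ] [ 0.5181 -0.1798  0.0902]
hinge a [0.6157 0.0419 0.07  ] [0.6153 0.0419 0.0715]
hinge b [0.4832 0.0179 0.07  ] [0.4828 0.0179 0.0724]
barrelL [ 0.5129 -0.1408  0.097 ] [ 0.512  -0.1401  0.1026]
barrelR [ 0.5423 -0.2789  0.097 ] [ 0.543  -0.2799  0.093 ]
140  -3  -2   4  -3   1   3  -1 -10   4   3  -4  -5   0  -1  -2  -3  -2   0   1  -7  -3  -3   2   3  -2  -8  -3   1   0   5
144   0   0   0   1   2  -3  -9  -4  -1   1   3   1  -5  -6   2   0   0  -5   5   0   0   1  -4  71  -4   1   3   1  -1  -1
148   .   0  -5  -8  -1  -4   0   3   0  -5  -6  -3   0   3   0  -4  -1   3   1  71  64  70  65  79  76   0   0  -1   0   
[... 2029 characters left out ...]
  86  59  97  36   5   0   0  -4  -1   2   .  -5  -1   2  -5  -2   3  -3  -9  -1
220  -3  -2  -2  -1   4  69  75  74  59  45  10   5   2  -2  -5   3   0  -1   5   3  -3   1  -2   4   4   6  -1  -1   0   1
224   0   2   0  -1   3  40  13  -1  -3   1   0  -1   0   0  -3  -4   0  -4   0  -1  -7  -1   0   5   2  -2  -2   7  -3   1
228   6   0  -3   2  -4   0   2  -7   0  -1  -1   0  -5  -2   3   2  -7   0   1  -4   2  -4  -3  -2   3  -6   4  -8   2   3
232  -4  -1  -2   1   2  -3   1   2  -4  -4   1   4   1   0  -1   0   0   1   1   1   1   0  -1   3   1  -1  -6  -1   0   0
236   0   0  -8  -2   1   2  -6   8  -4   0  -1  -3  -4  -4  -5   0  -1   4   2   3  -2   1  -3   0  -1   3   2   0  -2  -2
```

```bash
python3 - <<'E'
from h import *
from scipy.optimize import minimize
f=dict(np.load("top0.npz"))
K=f["mtx"];R,t=w2c(f)
u0,v0,u1,v1=262,135,425,235
uu,vv=np.meshgrid(np.arange(u0,u1),np.arange(v0,v1))
d=f["depth"][v0:v1,u0:u1]
P=np.stack([(uu-K[0,2])/K[0,0]*d,(vv-K[1,2])/K[1,1]*d,d],-1)
W=(P-t)@R
M=(W[...,2]>.035)&(d>0)
M=cv2.morphologyEx(M.astype(np.uint8),cv2.MORPH_OPEN,np.ones((3,3)))
n,l,s,_=cv2.connectedComponentsWithStats(M); M=l==(1+np.argmax(s[1:,4]))
print(M.sum())
S=8
def mask(p):
    x,y,a,th=p
    Rz=np.array([[np.cos(a),-np.sin(a)],[np.sin(a),np.cos(a)]])
    def hull(pts):
        pts=np.array(pts,float);pts[:,:2]=pts[:,:2]@Rz.T+[x,y]
        q=proj(f,pts)-[u0,v0]+.5
        return cv2.convexHull((q*S).astype(np.int32).reshape(-1,1,2))
    im=np.zeros((M.shape[0]*S,M.shape[1]*S),np.uint8)
    X=[-.025,.155]
    cv2.fillConvexPoly(im,hull([[a,b,c] for a in X for b in(-.19,.14) for c in(.035,.061)]),1)
    cv2.fillConvexPoly(im,hull([[a,b,.07] for a in X for b in(-.19,0)]),1)
    L=[]
    for a in X:
        for r in(0,.14):
            for h in(0,-.009):
                L.append([a,.14-r*np.cos(th)+h*np.sin(th)*1,.07+r*np.sin(th)+h*np.cos(th)])
    cv2.fillConvexPoly(im,hull(L),1)
    return cv2.resize(im.astype(np.float32),(M.shape[1],M.shape[0]),interpolation=cv2.INTER_AREA)
c=lambda p:np.abs(mask(p)-M).sum()
best=None
for a0 in(.15,.18,.21):
    x0=np.array([.51,-.12,a0,.21])
    sim=np.vstack([x0]+[x0+e for e in np.diag([.01,.01,.04,.06])])
    r=minimize(c,x0,method="Nelder-Mead",options=dict(initial_simplex=sim,xatol=1e-4,fatol=.1,maxiter=400))
    print(r.x,r.fun)
E
```

```text
6887
[ 0.51010554 -0.11545671  0.20640718  0.17860913] 318.125
[ 0.51006828 -0.11590839  0.20675539  0.17465429] 319.484375
[ 0.50977728 -0.11517261  0.2068408   0.19850541] 319.734375
```

carry_out --pt "0 0 0 0 0 0.125 100" --pt "0 0 0 0 0 0.125 60" --pt "34 -30 0 0 0 0 20" --pt "34 -30 0 0 0 0 0" --pt "34 -30 0 0 0 0 0" --pt "34 -30 0 0 0 0 0" --pt "34 -30 0 0 0 0 0" --pt "34 -30 0 0 0 0 0" --pt "34 -30 0 0 0 0 0" --pt "34 -30 0 0 0 0 0" --force 20

```text
t: 1.35
position: [0.4709, -0.2244, 0.2061]
tcp_rot: [-180.0, 0.0, 11.8]
wrist_force: [0.8, -0.3, -0.5]
width: 0.0
```

```bash
cat >> h.py <<'E'
from scipy.spatial.transform import Rotation as Ro
O=np.array([.5100,-.1155,0]);A=.2063
def tobox(P,O=O,a=A):
    d=np.asarray(P,float)-O; c,s=np.cos(a),np.sin(a)
    return np.array([c*d[0]+s*d[1],-s*d[0]+c*d[1],d[2]])
def wgrab(name):
    from plant import bot,cams
    s=bot.get_state(); f=cams.grab_frame("wrist")
    T=np.eye(4);T[:3,:3]=Ro.from_euler("xyz",s["tcp_rot"],degrees=True).as_matrix();T[:3,3]=s["position"]
    C=T@f["tool_from_camera"]; Ci=np.linalg.inv(C)
    f["rvec"]=cv2.Rodrigues(Ci[:3,:3])[0];f["tvec"]=Ci[:3,3]
    cv2.imwrite(f"pics/{name}.png",f["pixels"]); np.savez(f"{name}.npz",**f)
    print(s["t"],s["position"],s["tcp_rot"],s["wrist_force"],s["width"], "box",tobox(s["position"])); return f
E
python3 - <<'E'
from h import *
f=wgrab("w1"); print(f["tool_from_camera"].round(3),f["mtx"])
E
```

```text
1.35 [ 0.4709034  -0.22441209  0.20609377] [-1.79981133e+02  1.30780283e-02  1.17859233e+01] [ 0.83178364 -0.30469641 -0.48542997] 2.2097003215454628e-05 box [-0.0605771  -0.09859413  0.20609377]
[[ 0.001 -0.963 -0.27   0.068]
 [ 1.     0.001 -0.001  0.   ]
 [ 0.001 -0.27   0.963 -0.168]
 [ 0.     0.     0.     1.   ]] [[343.57868523   0.         283.59892664]
 [  0.         343.57868523 209.55052086]
 [  0.           0.           1.        ]]
```

View pics/w1.png

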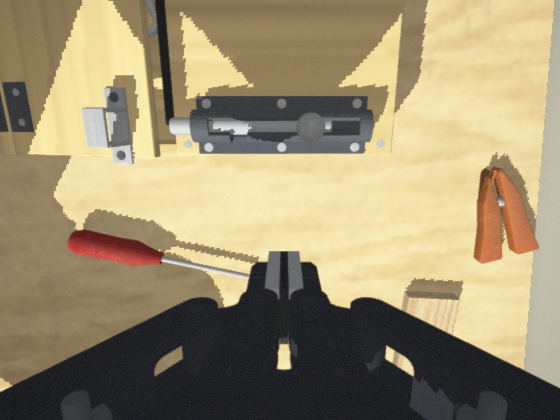

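```bash
python3 - <<'E'
from h import *
f=dict(np.load("w1.npz")); crop(f["pixels"],80,80,400,165,2.5,"pics/w1c.png")
crop(f["pixels"],180,85,300,160,6,"pics/w1d.png")
for n,p,z in [("knob",(311,126),.13),("barrelL",(190,127),.09),("barrelR",(372,127),.09),("deck L",(172,150),.07),("deck right edge",(394,100),.07)]:
    print(n,tobox(bz(f,*p,z)).round(4),tobox(bp(f,*p)).round(4))
E
```

```text
knob [-0.0008 -0.1178  0.13  ] [-0.0004 -0.1169  0.1411]
barrelL [-0.003  -0.0235  0.09  ] [-0.0027 -0.0255  0.0978]
barrelR [-0.0029 -0.1699  0.09  ] [-0.0026 -0.1678  0.0983]
deck L [-0.0234 -0.0009  0.07  ] [-0.0242  0.0016  0.0621]
deck right edge [ 0.0185 -0.1919  0.07  ] [ 0.0185 -0.1917  0.0707]
```

View pics/w1c.png

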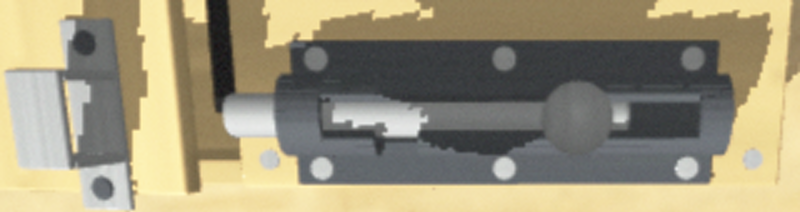

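View pics/w1d.png

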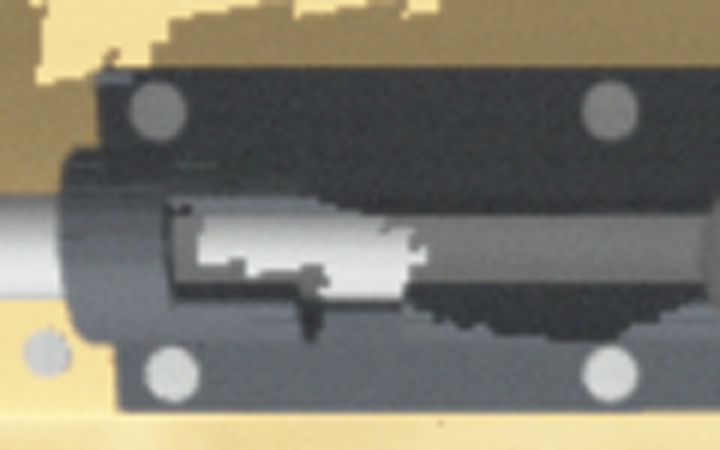

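```bash
python3 - <<'E'
from h import *
f=dict(np.load("w1.npz"))
for n,a,b,z in [("slot end",168,250,.095),("slot right end",None,None,.095),("notch dark L",300,310,.095),("notch dark R",322,310,.095),("white end",407,290,.095)]:
    p=(360,127) if a is None else (180+a/6-.4,85+b/6-.4)
    print(n,tobox(bz(f,*p,z)).round(4))
f=dict(np.load("top0.npz"))
for c in (420,438,470):
  print(tobox(bz(f,270+c/5-.4,140+310/5-.4,.095)).round(4))
E
```

```text
slot end [-0.0022 -0.0388  0.095 ]
slot right end [-0.0027 -0.1592  0.095 ]
notch dark L [-0.01   -0.0558  0.095 ]
notch dark R [-0.01   -0.0587  0.095 ]
white end [-0.0074 -0.0701  0.095 ]
[-0.0009 -0.0427  0.095 ]
[-0.003  -0.0529  0.095 ]
[-0.0068 -0.0712  0.095 ]
```

carry_out --pt "34 -30 0 0 0 0 0" --pt "34 -30 0 0 0 0 0" --pt "34 -30 0 0 0 0 0" --pt "34 -30 0 0 0 0 0" --pt "0 0 25 0 0 0 0" --pt "0 0 25 0 0 0 0" --pt "0 0 25 0 0 0 0" --pt "0 0 20 0 0 0 0" --pt "0 0 10 0 0 0 0" --pt "0 0 5 0 0 0 0"

```text
t: 2.65
position: [0.5789, -0.0805, 0.096]
tcp_rot: [-180.0, 0.0, 11.8]
wrist_force: [0.6, 0.3, -0.1]
width: 0.0001
```

carry_out --pt "0 0 4 0 0 0 0" --pt "0 0 4 0 0 0 0" --pt "0 0 4 0 0 0 0" --pt "0 0 4 0 0 0 0" --pt "0 0 4 0 0 0 0"

```text
t: 3.28
position: [0.5789, -0.0805, 0.0761]
tcp_rot: [-180.0, -0.0, 11.8]
wrist_force: [0.5, 0.6, 1.2]
width: -0.0002
```

carry_out --pt "0 0 2 0 0 0 0" --pt "0 0 2 0 0 0 0" --pt "0 0 1 0 0 0 0"

```text
t: 3.65
position: [0.579, -0.0806, 0.0714]
tcp_rot: [180.0, -0.0, 11.8]
wrist_force: [0.1, -0.9, 2.0]
width: 0.0003
```

carry_out --pt "0 0 1 0 0 0 0" --pt "0 0 0 0 0 0 0"

```text
t: 3.9
position: [0.5789, -0.0804, 0.0702]
tcp_rot: [-180.0, -0.0, 11.8]
wrist_force: [-0.1, -0.8, 0.5]
width: -0.0003
```

carry_out --pt "0 0 1 0 0 0 0" --pt "0 0 0 0 0 0 0"

```text
t: 4.15
position: [0.5789, -0.0805, 0.0692]
tcp_rot: [-180.0, -0.0, 11.8]
wrist_force: [-0.3, -0.6, 0.4]
width: -0.0002
```

carry_out --pt "0 0 1 0 0 0 0" --pt "0 0 0 0 0 0 0"

```text
t: 4.4
position: [0.5788, -0.0804, 0.0682]
tcp_rot: [-180.0, 0.0, 11.8]
wrist_force: [-0.0, 0.3, 1.7]
width: -0.0002
```

```bash
python3 - <<'E'
from h import *
f=wgrab("w2")
E
```

```text
4.4 [ 0.57883915 -0.08043619  0.06820503] [-1.79985565e+02  7.18264586e-03  1.17898121e+01] [-0.02070592  0.25283339  1.67661114] -0.00015938956069451722 box [0.07456192 0.0202193  0.06820503]
```

View pics/w2.png

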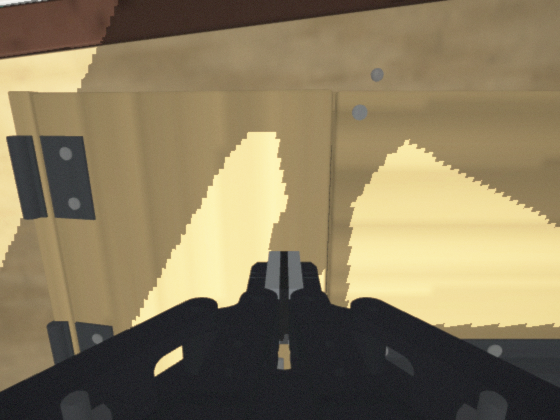

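carry_out --pt "0 0 1 0 0 0 0" --pt "0 0 0 0 0 0 0"

```text
t: 4.7
position: [0.5789, -0.0805, 0.0672]
tcp_rot: [-180.0, 0.0, 11.8]
wrist_force: [-0.2, -0.4, 0.5]
width: -0.0001
```

carry_out --pt "0 0 1 0 0 0 0" --pt "0 0 0 0 0 0 0"

```text
t: 4.95
position: [0.5789, -0.0805, 0.0662]
tcp_rot: [-180.0, 0.0, 11.8]
wrist_force: [-0.3, -0.8, 1.1]
width: 0.0002
```

```bash
python3 - <<'E'
from h import *
from plant import cams
f=cams.grab_frame("top"); np.savez("top1.npz",**f); crop(f["pixels"],260,130,420,240,5,"pics/top1.png")
w=dict(np.load("w2.npz"))
for (u,v) in [(322,110),(322,150),(322,190),(322,230),(200,110),(120,110),(345,130),(345,180),(345,230),(400,110)]:
    P=np.median([tobox(bp(w,u+i,v+j)) for i in range(-4,5,2) for j in range(-4,5)],0); print(u,v,P.round(4))
E
```

```text
322 110 [0.1441 0.0047 0.0952]
322 150 [0.1285 0.0042 0.0954]
322 190 [0.1119 0.0037 0.0955]
322 230 [0.0941 0.0032 0.0954]
200 110 [0.1441 0.0549 0.0858]
120 110 [0.1442 0.0919 0.0786]
345 130 [ 0.1352 -0.009   0.0703]
345 180 [ 0.1114 -0.0102  0.0702]
345 230 [ 0.0855 -0.0114  0.0706]
400 110 [ 0.1443 -0.0341  0.0704]
```

View pics/top1.png

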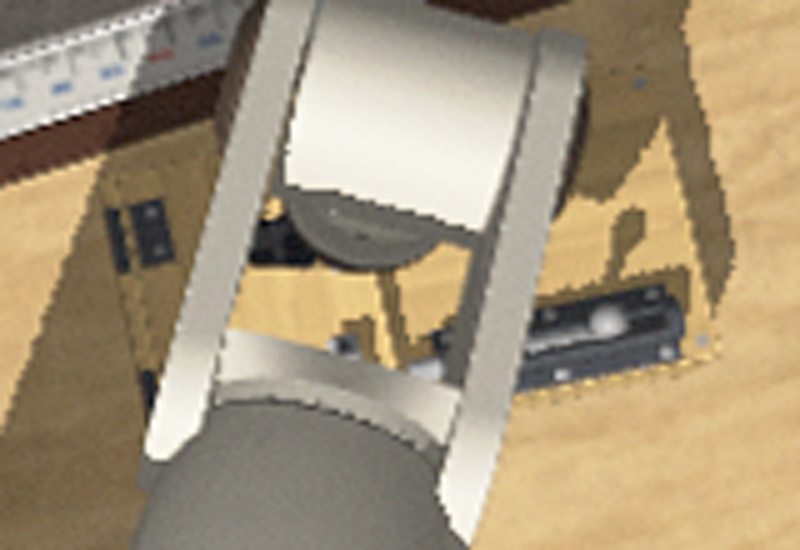

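```bash
python3 - <<'E'
from h import *
w=wgrab("w3")
crop(w["pixels"],220,210,350,300,6,"pics/w3c.png")
for (u,v) in [(322,110),(322,190),(322,230),(200,110),(345,180),(250,225),(284,245),(275,258),(293,258),(284,235),(284,270)]:
    P=np.median([tobox(bp(w,u+i,v+j)) for i in range(-2,3) for j in range(-2,3)],0); print(u,v,P.round(4))
E
```

```text
5.0 [ 0.57883951 -0.08042452  0.0661699 ] [-1.79984953e+02  9.07898678e-03  1.17926425e+01] [ 0.26898834 -0.50524706  1.22589325] -0.00011918624368073559 box [0.07456466 0.02023065 0.0661699 ]
322 110 [0.1441 0.0047 0.0929]
322 190 [0.1118 0.0037 0.0931]
322 230 [0.0942 0.0032 0.0934]
200 110 [0.1441 0.0548 0.0845]
345 180 [ 0.1119 -0.0098  0.0704]
250 225 [0.0947 0.0349 0.0881]
284 245 [0.0861 0.0197 0.0905]
275 258 [0.0855 0.0233 0.1035]
293 258 [0.0856 0.016  0.1038]
284 235 [0.0909 0.0197 0.0906]
284 270 [0.0857 0.0197 0.1151]
```

View pics/w3c.png

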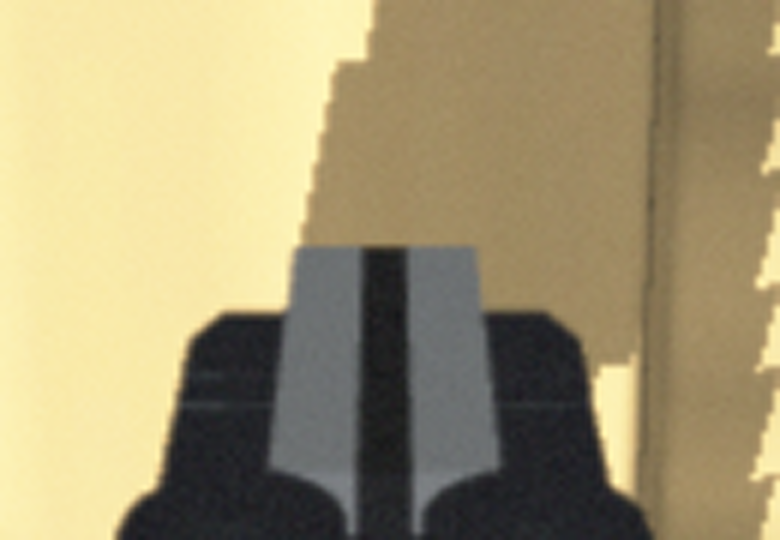

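View pics/w3.png

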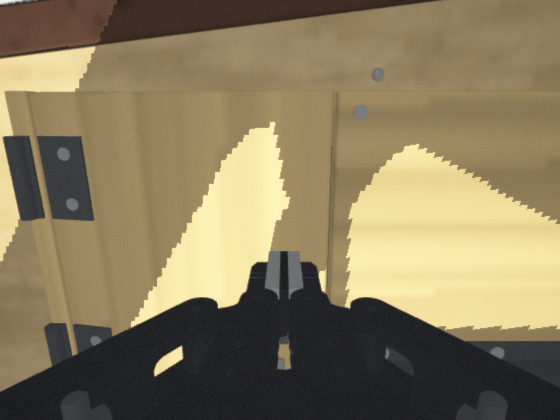

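carry_out --pt "0 0 3 0 0 0 0" --pt "0 0 3 0 0 0 0" --pt "0 0 3 0 0 0 0" --pt "0 0 3 0 0 0 0"

```text
t: 5.55
position: [0.5789, -0.0805, 0.0541]
tcp_rot: [-180.0, 0.0, 11.8]
wrist_force: [0.6, -1.7, 1.9]
width: 0.0
```

carry_out --pt "0 0 2 0 0 0 0" --pt "0 0 2 0 0 0 0"

```text
t: 5.8
position: [0.5789, -0.0805, 0.0502]
tcp_rot: [-180.0, 0.0, 11.8]
wrist_force: [-0.0, -1.4, 1.8]
width: -0.0002
```

```bash
python3 - <<'E'
from h import *
w=wgrab("w4")
crop(w["pixels"],220,210,350,300,6,"pics/w4c.png")
for (u,v) in [(322,110),(322,190),(200,110),(345,180),(284,245),(275,258),(284,270)]:
    P=np.median([tobox(bp(w,u+i,v+j)) for i in range(-2,3) for j in range(-2,3)],0); print(u,v,P.round(4))
E
```

```text
5.8 [ 0.57889444 -0.08050584  0.05018919] [-1.79993088e+02  6.46727460e-04  1.17885329e+01] [-0.0396404  -1.42709287  1.80253442] -0.00022563740586834658 box [0.07460176 0.02013981 0.05018919]
322 110 [0.1441 0.0045 0.076 ]
322 190 [0.1118 0.0035 0.0762]
200 110 [0.1441 0.0535 0.0739]
345 180 [ 0.1148 -0.0071  0.0702]
284 245 [0.0866 0.0196 0.0755]
275 258 [0.0856 0.0233 0.0877]
284 270 [0.0856 0.0196 0.0985]
```

View pics/w4.png

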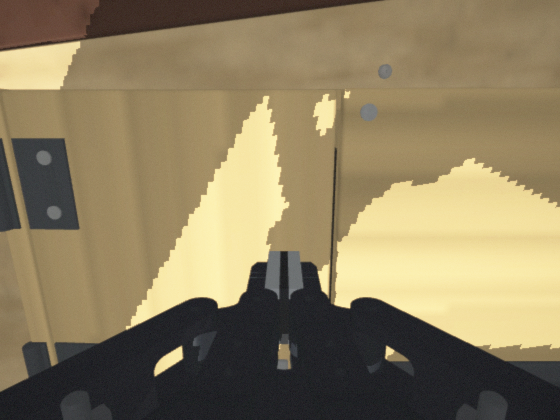

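carry_out --pt "0 0 2 0 0 0 0" --pt "0 0 1 0 0 0 0" --pt "0 0 1 0 0 0 0" --pt "0 0 0 0 0 0 0"

```text
t: 6.35
position: [0.5788, -0.0804, 0.0462]
tcp_rot: [-180.0, 0.0, 11.8]
wrist_force: [0.5, 0.0, 0.3]
width: -0.0003
```

carry_out --pt "0 0 1 0 0 0 0" --pt "0 0 0 0 0 0 0"

```text
t: 6.6
position: [0.5788, -0.0804, 0.0452]
tcp_rot: [-180.0, 0.0, 11.8]
wrist_force: [-0.4, 0.1, -0.6]
width: 0.0003
```

carry_out --pt "0 0 1 0 0 0 0" --pt "0 0 0 0 0 0 0"

```text
t: 6.85
position: [0.5789, -0.0804, 0.0444]
tcp_rot: [-180.0, 0.0, 11.8]
wrist_force: [-1.1, 0.9, 3.9]
width: -0.0003
```

carry_out --pt "0 0 1 0 0 0 0" --pt "0 0 0 0 0 0 0"

```text
t: 7.1
position: [0.5789, -0.0804, 0.0437]
tcp_rot: [-180.0, -0.0, 11.8]
wrist_force: [-4.4, 2.8, 9.2]
width: 0.0002
```

carry_out --pt "0 0 0.5 0 0 0 0" --pt "0 0 0 0 0 0 0"

```text
t: 7.35
position: [0.5789, -0.0804, 0.0435]
tcp_rot: [180.0, -0.0, 11.8]
wrist_force: [-5.5, 0.9, 13.0]
width: 0.0003
```

carry_out --pt "0 0 -4 0 0 0 0" --pt "0 0 -30 0 0 0 0" --pt "0 0 -40 0 0 0 0" --pt "0 0 -40 0 0 0 0" --pt "0 0 -30 0 0 0 50" --pt "-38 34 0 0 0 0 60" --pt "-38 34 0 0 0 0 60" --pt "-38 34 0 0 0 0 60" --pt "0 0 0 0 0 0 60"

```text
t: 8.48
position: [0.4866, -0.2059, 0.1869]
tcp_rot: [180.0, 0.0, 11.6]
wrist_force: [0.3, 0.0, -0.1]
width: 0.0511
```

```bash
python3 - <<'E'
from h import *
w=wgrab("w5")
from plant import cams
f=cams.grab_frame("top"); np.savez("top2.npz",**f); crop(f["pixels"],260,130,420,240,5,"pics/top2.png")
E
```

```text
8.475 [ 0.48664367 -0.20587535  0.1869151 ] [1.79971949e+02 9.29147079e-03 1.15934510e+01] [ 0.34128336  0.04159281 -0.13799609] 0.0510896767773482 box [-0.04137354 -0.08367468  0.1869151 ]
```

View pics/w5.png

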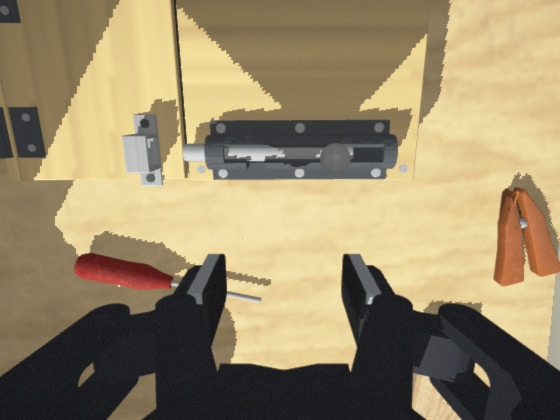

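View pics/top2.png

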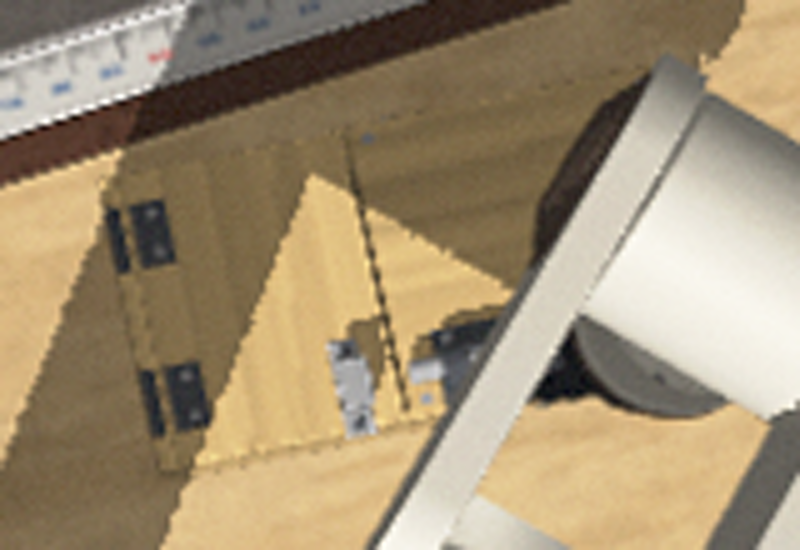

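```bash
python3 - <<'E'
from h import *
w=dict(np.load("w5.npz")); crop(w["pixels"],170,240,400,340,3.4,"pics/w5c.png"); crop(w["pixels"],180,110,420,190,3.3,"pics/w5d.png")
T=np.eye(4)
tc=w["tool_from_camera"];K=w["mtx"]
def tool(u,v):
    d=w["depth"][v,u]; return (tc@np.array([(u-K[0,2])/K[0,0]*d,(v-K[1,2])/K[1,1]*d,d,1]))[:3].round(4)
for u,v in [(217,258),(223,258),(222,262),(220,275),(200,290),(347,258),(355,258),(348,270),(375,268),(195,268),(362,275)]: print(u,v,tool(u,v))
for n,p,z in [("knob",(335,157),.13)]: print(n,tobox(bz(w,*p,z)).round(4),np.median([tobox(bp(w,p[0]+i,p[1]+j)) for i in(-2,0,2) for j in(-2,0,2)],0))
# lid heights
for u,v in [(165,20),(165,60),(165,100),(60,60),(200,20),(200,60),(200,100)]:
    print(u,v,np.median([tobox(bp(w,u+i,v+j)) for i in range(-3,4) for j in range(-3,4)],0).round(4))
E
```

```text
217 258 [ 0.0114 -0.0268 -0.0383]
223 258 [ 0.0091 -0.0253 -0.0332]
222 262 [ 0.009  -0.0251 -0.037 ]
220 275 [ 0.0057 -0.0251 -0.0423]
200 290 [ 0.0103 -0.028  -0.0629]
347 258 [ 0.0113  0.0263 -0.0381]
355 258 [ 0.011   0.0297 -0.0374]
348 270 [ 0.008   0.0261 -0.0423]
375 268 [ 0.0066  0.0382 -0.0375]
195 268 [ 0.0068 -0.0362 -0.038 ]
362 275 [ 0.0105  0.0295 -0.0519]
knob [-0.0007 -0.1176  0.13  ] [ 0.00051481 -0.11613154  0.13999306]
165 20 [0.0942 0.004  0.0697]
165 60 [0.0666 0.0068 0.0693]
165 100 [0.0373 0.0099 0.0694]
60 60 [0.0667 0.0871 0.0703]
200 20 [ 0.0939 -0.0221  0.0704]
200 60 [ 0.0664 -0.0203  0.0705]
200 100 [ 0.0372 -0.0182  0.0704]
```

View pics/w5c.png

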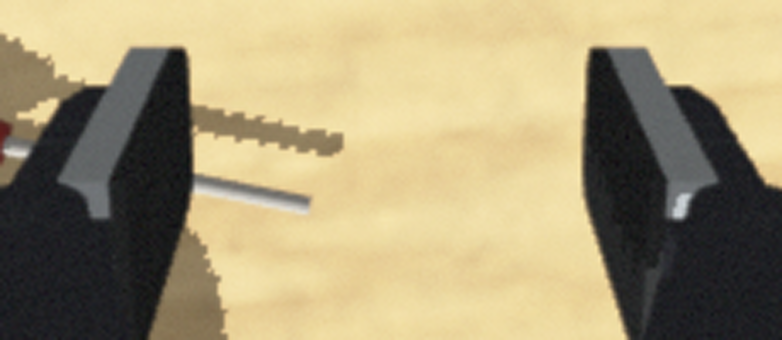

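View pics/w5d.png

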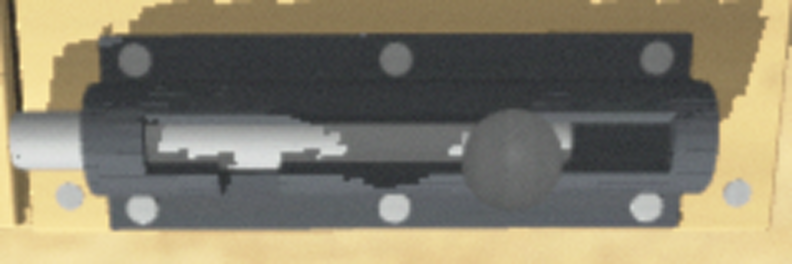

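carry_out --pt "20 17 0 0 0 -0.004 60" --pt "20 17 0 0 0 0 60" --pt "0 0 20 0 0 0 60" --pt "0 0 25 0 0 0 50" --pt "0 0 20 0 0 0 50" --pt "0 0 10 0 0 0 50" --pt "0 0 10 0 0 0 50" --pt "0 0 0 0 0 0 50"

```text
t: 9.57
position: [0.5343, -0.2283, 0.1015]
tcp_rot: [-180.0, 0.0, 12.0]
wrist_force: [0.7, 0.1, -0.4]
width: 0.0423
```

```bash
python3 - <<'E'
from h import *
w=wgrab("w6")
print(tobox(bz(w,283,240,.13)))
E
```

```text
9.575 [ 0.5343494  -0.22830609  0.10146508] [-1.79968464e+02  2.39907354e-02  1.20416729e+01] [ 0.67329632  0.109998   -0.43946901] 0.0423251699607287 box [ 0.00072591 -0.11540182  0.10146508]
[ 0.01624493 -0.11548187  0.13      ]
```

View pics/w6.png

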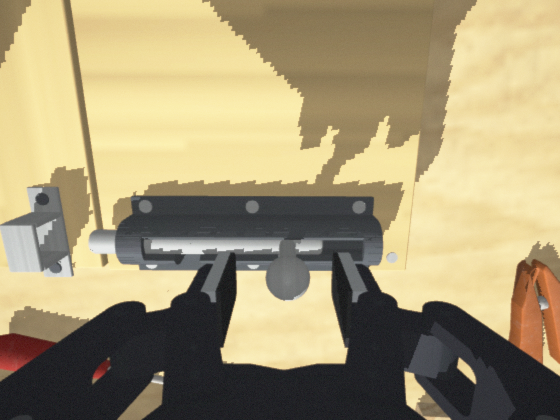

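```bash
python3 - <<'E'
from h import *
w=dict(np.load("w6.npz")); tc=w["tool_from_camera"];K=w["mtx"]
def tool(u,v):
    d=np.median(w["depth"][v-1:v+2,u-1:u+2]); return (tc@np.array([(u-K[0,2])/K[0,0]*d,(v-K[1,2])/K[1,1]*d,d,1]))[:3].round(4)
for u,v in [(289,273),(289,265),(289,280),(289,290),(226,256),(234,258),(346,256),(220,270),(230,270),(215,300),(345,270)]: print(u,v,tool(u,v), tobox(bp(w,u,v)).round(4))
print(tobox(bz(w,289,273,.13)))
E
```

```text
289 273 [ 0.0039  0.0027 -0.0367] [ 0.0053 -0.118   0.1395]
289 265 [ 0.0062  0.0027 -0.0338] [ 0.0069 -0.1181  0.1353]
289 280 [ 0.0015  0.0027 -0.0383] [ 0.0023 -0.1181  0.1398]
289 290 [-0.0028  0.0027 -0.0388] [-0.0029 -0.1181  0.1388]
226 256 [ 0.0111 -0.0235 -0.0357] [ 0.0118 -0.0918  0.1372]
234 258 [ 0.0083 -0.0209 -0.0313] [ 0.0089 -0.0944  0.1328]
346 256 [ 0.0109  0.0265 -0.035 ] [ 0.0117 -0.1418  0.1364]
220 270 [ 0.011  -0.0237 -0.0488] [ 0.0117 -0.0917  0.1503]
230 270 [ 0.008  -0.021  -0.0425] [ 0.0087 -0.0944  0.144 ]
215 300 [ 0.0077 -0.0227 -0.0649] [ 0.008  -0.0926  0.1656]
345 270 [ 0.0109  0.0238 -0.0483] [ 0.0115 -0.1392  0.1493]
[ 0.00063806 -0.11821545  0.13      ]
```

carry_out --pt "0 2.6 6 0 0 0.004 50" --pt "0 0 6 0 0 0 45" --pt "0 0 5 0 0 0 40" --pt "0 0 0 0 0 0 32" --pt "0 0 0 0 0 0 28" --force 20

```text
t: 10.25
position: [0.5349, -0.2312, 0.0849]
tcp_rot: [-180.0, -0.0, 11.8]
wrist_force: [0.5, 0.0, 0.0]
width: 0.0237
```

carry_out --pt "0 0 0 0 0 0 24" --pt "0 0 0 0 0 0 20" --pt "0 0 0 0 0 0 15" --pt "0 0 0 0 0 0 15" --force 20

```text
t: 10.75
position: [0.5349, -0.2312, 0.085]
tcp_rot: [180.0, -0.0, 11.8]
wrist_force: [-1.3, 3.0, 4.9]
width: 0.0181
```

```bash
python3 - <<'E'
from h import *
w=wgrab("w7")
E
```

```text
10.75 [ 0.53493883 -0.23116765  0.08498805] [ 1.79998685e+02 -1.38698865e-02  1.17953076e+01] [-1.31340106  2.99217919  4.91441781] 0.01810371600216782 box [ 0.00071668 -0.11832344  0.08498805]
```

View pics/w7.png

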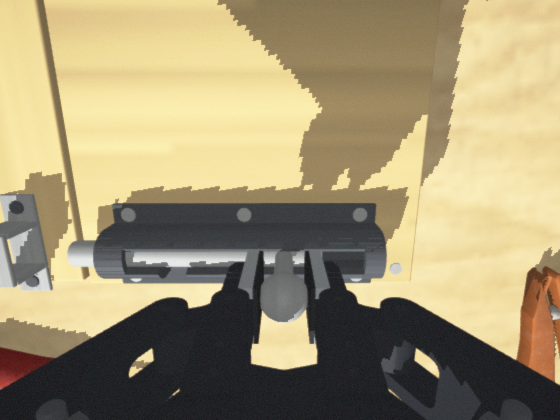

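carry_out --pt "0 -3 0 0 0 0 15" --pt "0 -5 0 0 0 0 15" --pt "0 -5 0 0 0 0 15"

```text
t: 11.18
position: [0.5323, -0.2185, 0.085]
tcp_rot: [180.0, -0.0, 11.8]
wrist_force: [1.3, -4.0, 5.0]
width: 0.0185
```

carry_out --pt "0 -5 -0.5 0 0 0 15" --pt "0 -5 0 0 0 0 15" --pt "0 -5 0 0 0 0 15" --pt "0 -5 0 0 0 0 15"

```text
t: 11.68
position: [0.5279, -0.1985, 0.0851]
tcp_rot: [-180.0, 0.0, 11.8]
wrist_force: [1.0, -4.2, -0.8]
width: 0.0181
```

carry_out --pt "-1.5 -4 0 0 0 0 15" --pt "-1.5 -3 0 0 0 0 15" --pt "0 0 0 0 0 0 15"

```text
t: 12.05
position: [0.5234, -0.1922, 0.0851]
tcp_rot: [-180.0, 0.0, 11.8]
wrist_force: [0.2, 0.3, -1.9]
width: 0.018
```

carry_out --pt "-1 0 0 0 0 0 15" --pt "0 0 0 0 0 0 15"

```text
t: 12.3
position: [0.5226, -0.1925, 0.0851]
tcp_rot: [-179.9, 0.0, 11.8]
wrist_force: [1.1, 3.0, -3.2]
width: 0.0181
```

carry_out --pt "-1 0 0 0 0 0 15" --pt "0 0 0 0 0 0 15"

```text
t: 12.55
position: [0.5216, -0.1928, 0.085]
tcp_rot: [-180.0, 0.0, 11.8]
wrist_force: [0.7, 4.1, -4.5]
width: 0.0181
```

carry_out --pt "-1 0 0 0 0 0 15" --pt "0 0 0 0 0 0 15"

```text
t: 12.8
position: [0.5206, -0.1931, 0.0851]
tcp_rot: [-180.0, 0.0, 11.8]
wrist_force: [0.7, 4.2, -6.1]
width: 0.0185
```

carry_out --pt "-0.5 -1 0.6 0 0 0 15" --pt "0 -1 0 0 0 0 15" --pt "0 0 0 0 0 0 15"

```text
t: 13.18
position: [0.5201, -0.1918, 0.085]
tcp_rot: [180.0, -0.0, 11.8]
wrist_force: [2.3, -2.9, -2.9]
width: 0.0183
```

```bash
python3 - <<'E'
from h import *
w=wgrab("w8"); crop(w["pixels"],60,190,400,350,2.3,"pics/w8c.png")
E
```

```text
13.175 [ 0.52012963 -0.19178705  0.08501409] [ 1.79950416e+02 -2.91189536e-02  1.17875266e+01] [ 2.28377799 -2.94832045 -2.85832434] 0.018252682961848544 box [-0.00571178 -0.07674437  0.08501409]
```

View pics/w8c.png

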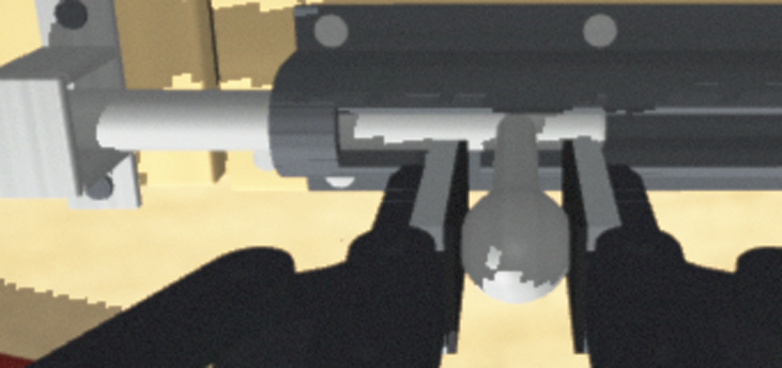

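carry_out --pt "-0.5 -2 0 0 0 0 15" --pt "0 -2 0 0 0 0 15" --pt "0 -2 0 0 0 0 15"

```text
t: 13.6
position: [0.5182, -0.1856, 0.0849]
tcp_rot: [180.0, -0.0, 11.8]
wrist_force: [1.4, -4.7, 1.6]
width: 0.0181
```

carry_out --pt "0 -1.5 0 0 0 0 15" --pt "0 -1.5 0 0 0 0 15"

```text
t: 13.85
position: [0.5176, -0.1826, 0.0848]
tcp_rot: [180.0, -0.0, 11.8]
wrist_force: [0.9, -3.9, 3.0]
width: 0.0184
```

carry_out --pt "-0.7 -1 0 0 0 0 15" --pt "-0.3 -1 0 0 0 0 15"

```text
t: 14.1
position: [0.5162, -0.1809, 0.0847]
tcp_rot: [-180.0, -0.0, 11.8]
wrist_force: [2.4, -3.9, 1.7]
width: 0.0183
```

carry_out --pt "-0.7 -1 0 0 0 0 15" --pt "-0.3 -0.5 0 0 0 0 15"

```text
t: 14.35
position: [0.5148, -0.1796, 0.0846]
tcp_rot: [-180.0, 0.0, 11.8]
wrist_force: [2.8, -4.4, 0.9]
width: 0.0184
```

carry_out --pt "-1 0 0 0 0 0 15" --pt "-0.5 0 0 0 0 0 15"

```text
t: 14.6
position: [0.5133, -0.1799, 0.0845]
tcp_rot: [-180.0, 0.0, 11.8]
wrist_force: [3.1, -3.3, -2.1]
width: 0.0181
```

```bash
python3 - <<'E'
from h import *
w=wgrab("w9"); crop(w["pixels"],60,190,400,350,2.3,"pics/w9c.png")
E
```

```text
14.6 [ 0.51325847 -0.1798816   0.08445345] [-1.79972017e+02  1.74850977e-02  1.17891316e+01] [ 3.11533268 -3.26136544 -2.14556061] 0.018117492204548752 box [-0.00999854 -0.06368389  0.08445345]
```

View pics/w9c.png

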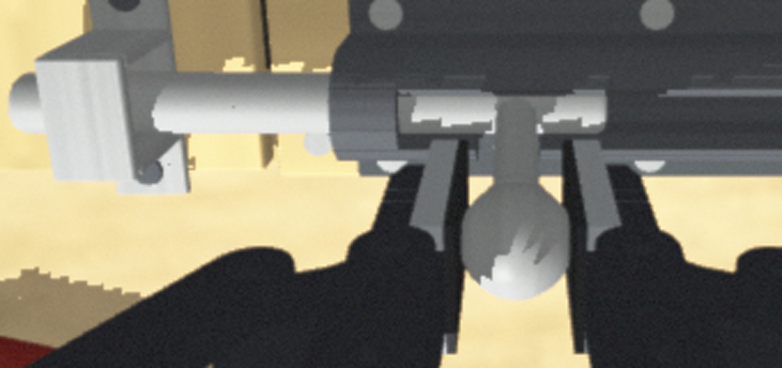

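```bash
python3 - <<'E'
from h import *
w=dict(np.load("w9.npz")); im=cv2.convertScaleAbs(w["pixels"],alpha=1.6,beta=20); crop(im,230,220,335,280,7,"pics/w9d.png")
E
```

```text
(no output)
```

View pics/w9d.png

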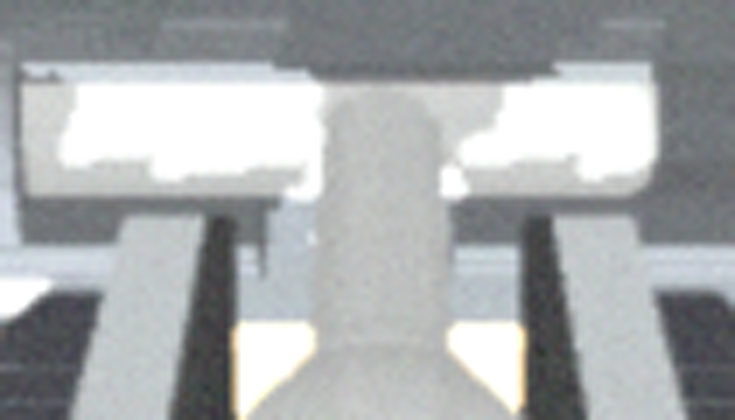

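carry_out --pt "0 -1.2 0 0 0 0 15" --pt "-1.5 0 0 0 0 0 15" --pt "-1.5 0 0.2 0 0 0 15"

```text
t: 15.02
position: [0.5101, -0.1793, 0.0843]
tcp_rot: [-180.0, 0.0, 11.8]
wrist_force: [4.6, -2.2, -6.3]
width: 0.0183
```

carry_out --pt "0 0 0.7 0 0 0 15" --pt "-3.1 0 0.9 0 0 0 15" --pt "0 0 0 0 0 0 15"

```text
t: 15.4
position: [0.507, -0.1801, 0.083]
tcp_rot: [-180.0, 0.0, 11.8]
wrist_force: [-0.2, -0.0, 3.4]
width: 0.0184
```

carry_out --pt "-4.3 0 1.4 0 0 0 15" --pt "-4.1 0 2.0 0 0 0 15" --pt "0 0 0 0 0 0 15"

```text
t: 15.78
position: [0.4985, -0.1818, 0.0793]
tcp_rot: [-180.0, 0.0, 11.8]
wrist_force: [-0.5, -0.9, 1.3]
width: 0.0183
```

```bash
python3 - <<'E'
from h import *
w=wgrab("w10"); crop(w["pixels"],60,190,400,350,2.3,"pics/w10c.png")
E
```

```text
15.775 [ 0.4984854  -0.18183634  0.07927208] [-1.79981318e+02  3.07332891e-02  1.17756132e+01] [-0.47313964 -0.86214708  1.31592469] 0.018324698972047304 box [-0.02485876 -0.06257107  0.07927208]
```

View pics/w10c.png

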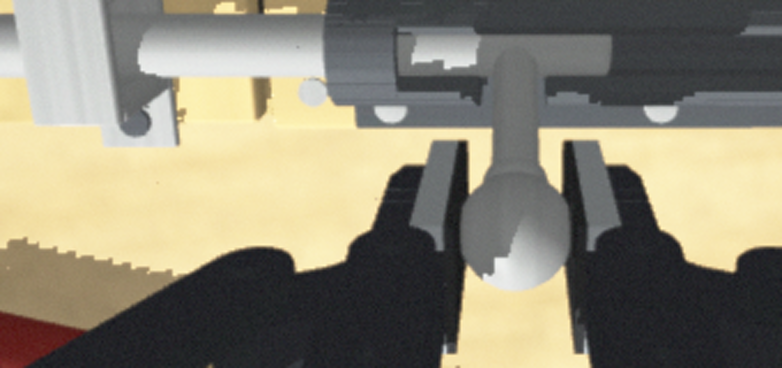

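carry_out --pt "-3.9 0 2.4 0 0 0 15" --pt "-3.7 0 2.8 0 0 0 15" --pt "-3.4 0 3.1 0 0 0 15" --pt "0 0 0 0 0 0 15"

```text
t: 16.32
position: [0.4878, -0.1841, 0.0709]
tcp_rot: [-180.0, 0.0, 11.8]
wrist_force: [0.2, -0.2, 1.0]
width: 0.0182
```

carry_out --pt "-3.0 0 3.4 0 0 0 15" --pt "-2.7 0 3.7 0 0 0 15" --pt "0 0 0 0 0 0 15"

```text
t: 16.7
position: [0.4823, -0.1852, 0.0637]
tcp_rot: [-180.0, 0.0, 11.8]
wrist_force: [0.2, -0.9, 0.1]
width: 0.0179
```

carry_out --pt "-2.3 0 4.0 0 0 0 15" --pt "-1.9 0 4.2 0 0 0 15" --pt "0 0 0 0 0 0 15"

```text
t: 17.08
position: [0.4783, -0.186, 0.0554]
tcp_rot: [-180.0, 0.0, 11.8]
wrist_force: [0.2, -0.7, -0.9]
width: 0.0185
```

carry_out --pt "-1.4 0 4.4 0 0 0 15" --pt "-1.0 0 4.5 0 0 0 15" --pt "0 0 0 0 0 0 15"

```text
t: 17.45
position: [0.4761, -0.1865, 0.0466]
tcp_rot: [-180.0, 0.0, 11.8]
wrist_force: [-0.4, -1.4, 0.3]
width: 0.0182
```

carry_out --pt "-0.4 0 3.5 0 0 0 15" --pt "-0.1 0 2.5 0 0 0 15" --pt "0 0 0 0 0 0 15"

```text
t: 17.82
position: [0.4756, -0.1866, 0.0408]
tcp_rot: [-180.0, 0.0, 11.8]
wrist_force: [-0.2, -1.2, 0.2]
width: 0.018
```

carry_out --pt "0 0 1 0 0 0 15" --pt "0 0 0 0 0 0 15"

```text
t: 18.08
position: [0.4756, -0.1866, 0.04]
tcp_rot: [-180.0, 0.0, 11.8]
wrist_force: [-1.3, -1.3, 0.8]
width: 0.0184
```

carry_out --pt "0 0 0.7 0 0 0 15" --pt "0 0 0 0 0 0 15"

```text
t: 18.32
position: [0.4756, -0.1866, 0.0392]
tcp_rot: [-180.0, 0.0, 11.8]
wrist_force: [-1.4, -1.2, 1.4]
width: 0.0184
```

carry_out --pt "0 0 0.7 0 0 0 15" --pt "0 0 0 0 0 0 15"

```text
t: 18.58
position: [0.4756, -0.1866, 0.0385]
tcp_rot: [-180.0, 0.0, 11.8]
wrist_force: [-1.8, -0.9, 0.9]
width: 0.018
```

carry_out --pt "0 0 0.5 0 0 0 15" --pt "0 0 0 0 0 0 15"

```text
t: 18.82
position: [0.4758, -0.1866, 0.0381]
tcp_rot: [-180.0, -0.0, 11.8]
wrist_force: [-0.9, -1.1, 0.4]
width: 0.0186
```

carry_out --pt "0 0 0.7 0 0 0 15" --pt "0 0 0 0 0 0 15"

```text
t: 19.08
position: [0.4757, -0.1866, 0.0373]
tcp_rot: [-180.0, -0.0, 11.8]
wrist_force: [-0.7, -1.4, -0.7]
width: 0.0182
```

carry_out --pt "0 0 0.5 0 0 0 15" --pt "0 0 0 0 0 0 15"

```text
t: 19.32
position: [0.4758, -0.1866, 0.0369]
tcp_rot: [-180.0, -0.0, 11.8]
wrist_force: [0.1, -0.4, 0.8]
width: 0.0181
```

```bash
python3 - <<'E'
from h import *
w=wgrab("w11"); crop(w["pixels"],60,150,400,350,2.3,"pics/w11c.png")
tc=w["tool_from_camera"]
E
```

```text
19.325 [ 0.47577263 -0.1866072   0.03687568] [-1.79995448e+02 -8.42469423e-03  1.17935854e+01] [ 0.11051141 -0.44663749  0.83163406] 0.01814298493546161 box [-0.04806718 -0.06258828  0.03687568]
```

View pics/w11c.png

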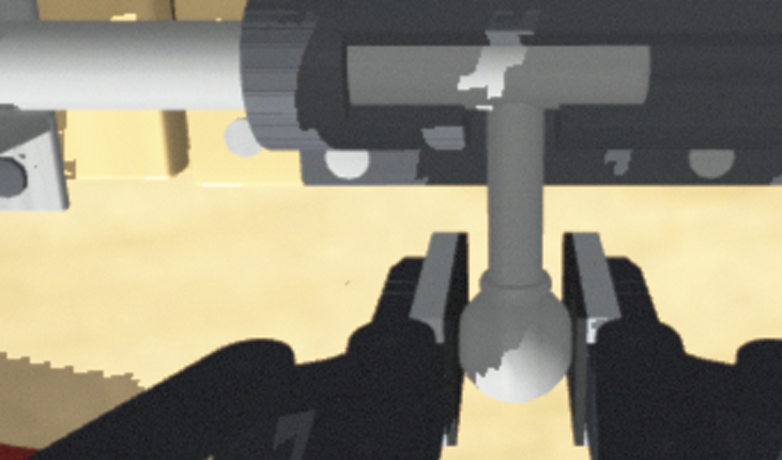

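```bash
python3 - <<'E'
from h import *
w=dict(np.load("w11.npz"))
for u,v in [(284,290),(284,300),(284,310),(284,240),(284,255),(284,225)]:
    print(u,v,np.median([tobox(bp(w,u+i,v+j)) for i in(-2,-1,0,1,2) for j in(-1,0,1)],0).round(4))
E
```

```text
284 290 [-0.0409 -0.0632  0.0939]
284 300 [-0.0437 -0.0632  0.0958]
284 310 [-0.0471 -0.0632  0.0969]
284 240 [-0.0232 -0.0631  0.0901]
284 255 [-0.0288 -0.0632  0.0907]
284 225 [-0.0178 -0.0631  0.0896]
```

carry_out --pt "0 0 0.7 0 0 0 15" --pt "0 0 0 0 0 0 15"

```text
t: 19.62
position: [0.4757, -0.1866, 0.0361]
tcp_rot: [-180.0, -0.0, 11.8]
wrist_force: [0.9, -0.3, 1.0]
width: 0.0186
```

carry_out --pt "0 0 0.7 0 0 0 15" --pt "0 0 0 0 0 0 15"

```text
t: 19.88
position: [0.4757, -0.1866, 0.0354]
tcp_rot: [-180.0, -0.0, 11.8]
wrist_force: [-0.1, -0.4, 0.0]
width: 0.0182
```

carry_out --pt "0 0 1 0 0 0 15" --pt "0 0 0 0 0 0 15"

```text
t: 20.12
position: [0.4757, -0.1866, 0.0344]
tcp_rot: [-180.0, -0.0, 11.8]
wrist_force: [1.1, -0.3, 0.9]
width: 0.0183
```

carry_out --pt "0 0 1 0 0 0 15" --pt "0 0 0 0 0 0 15"

```text
t: 20.38
position: [0.4758, -0.1867, 0.0337]
tcp_rot: [180.0, -0.0, 11.8]
wrist_force: [-0.5, 0.5, 4.7]
width: 0.0178
```

carry_out --pt "0 0 0.7 0 0 0 15" --pt "0 0 0 0 0 0 15"

```text
t: 20.62
position: [0.4759, -0.1867, 0.0332]
tcp_rot: [180.0, -0.0, 11.8]
wrist_force: [-0.3, 0.4, 7.6]
width: 0.018
```

carry_out --pt "0 0 0 0 0 0 30" --pt "0 0 0 0 0 0 45" --pt "0 0 0 0 0 0 55" --pt "0 0 -5 0 0 0 55" --pt "0 0 -20 0 0 0 55" --pt "0 0 -30 0 0 0 55" --pt "0 0 -40 0 0 0 55" --pt "0 0 -40 0 0 0 55" --pt "0 0 0 0 0 0 55"

```text
t: 21.75
position: [0.4768, -0.1872, 0.171]
tcp_rot: [179.8, -0.2, 11.8]
wrist_force: [-1.3, 1.1, -0.4]
width: 0.0469
```

```bash
python3 - <<'E'
from h import *
w=wgrab("w12")
from plant import cams
f=cams.grab_frame("scene"); np.savez("scene2.npz",**f); crop(f["pixels"],200,120,360,240,5,"pics/scene2.png")
E
```

```text
21.75 [ 0.47679861 -0.18724595  0.17104909] [179.80913255  -0.22049595  11.79551993] [-1.25226217  1.08390567 -0.40197699] 0.04690816131615016 box [-0.04719379 -0.06342365  0.17104909]
```

View pics/w12.png

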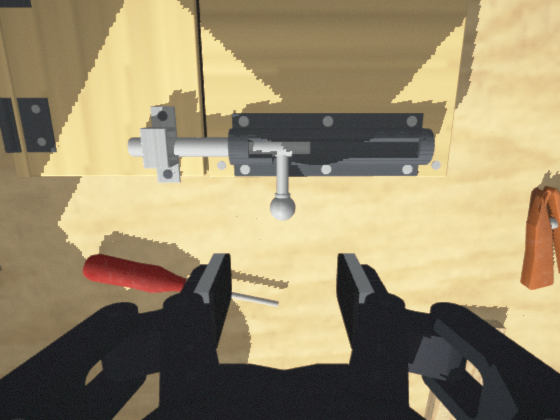

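View pics/scene2.png

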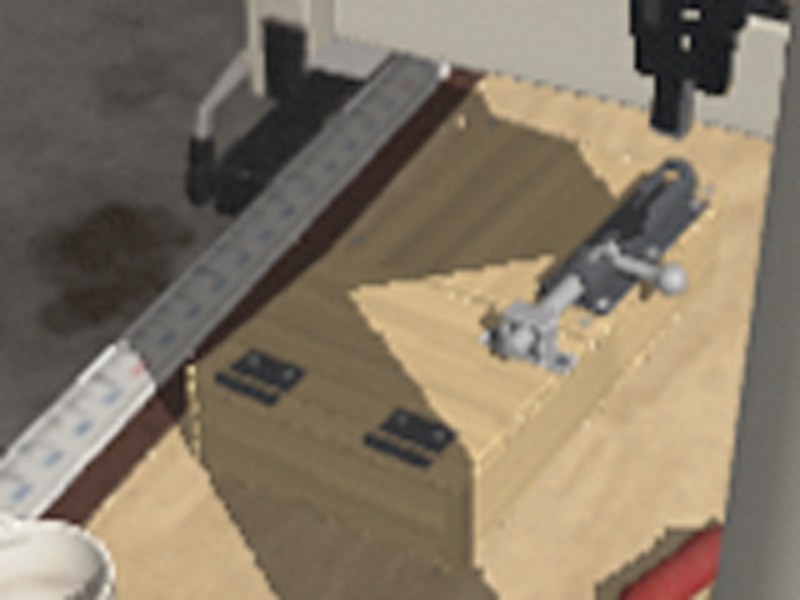

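```bash
python3 - <<'E'
from h import *
w=dict(np.load("w12.npz"))
for n,u,v in [("stem",282,170),("stem",282,180),("stem",282,188),("ball",283,206),("ball",283,200),("ball",283,212),("lid",190,60),("lid",190,100),("lid",60,60),("deck",215,60)]:
    print(n,np.median([tobox(bp(w,u+i,v+j)) for i in(-2,-1,0,1,2) for j in(-1,0,1)],0).round(4))
r=np.array([tobox(bp(w,u,v)) for u in range(280,286) for v in range(162,190)])
print(np.polyfit(r[:,0],r[:,2],1))
E
```

```text
stem [-0.0186 -0.0628  0.0888]
stem [-0.0261 -0.0628  0.0886]
stem [-0.0321 -0.0628  0.0889]
ball [-0.0447 -0.0635  0.094 ]
ball [-0.0407 -0.0635  0.0907]
ball [-0.0491 -0.0635  0.0943]
lid [0.0587 0.0041 0.0696]
lid [0.031  0.0061 0.0697]
lid [0.0586 0.0977 0.0708]
deck [ 0.0586 -0.0142  0.0701]
[2.20566894 0.14072191]
```

```bash
python3 -c "
from plant import bot
print(bot.finish_job())"
```

```text
the job is handed in; nothing more can be done
None
```

The tooling box is shut, bolted and locked, and I have handed the job in. The clock stood at 21.8 s of the 61 s allowed.

- **Lid:** I pressed it down with the closed fingers to about 13 N and let go. After release its top reads 69.6–70.8 mm, against 70.1 mm for the deck.
- **Bolt:** I gripped the ball at 20 N and slid the bolt about 55 mm at roughly 4 N. I leaned the handle lightly towards the robot over the last stretch, and the camera showed the stem lined up with the notch. The nose now sticks out past the keeper.
- **Handle:** I turned it down along its arc until it met the stop at about 8 N, then released it and backed off. The stem is level, its top reading 88.6–88.9 mm against 88.5 mm expected. The top of the ball reads 94 mm, as expected.
- **Forces:** The largest wrist force I read was about 14 N. The gripper was clear of everything at hand-in. I never went near the mug, tape, offcut or screwdriver, but I did not re-measure where they are.

Three readings disagreed with what I was given:
- **Fingertips:** They touched about 25 mm behind the stated tool point, as both the lid contact and the wrist camera showed, so I worked from the camera for all heights.
- **Ball width:** The fingers read about 18 mm on the 20 mm ball.
- **Last line fit:** A final straight-line fit to the stem depth points gave a nonsense slope. I put that down to stray points and did not use it; the separate stem readings agree with each other.

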